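Vent a degassing canister and unscrew its lid

ROBOT

A 6-joint arm with a two-finger parallel gripper is mounted at the origin on the work surface. World frame = base frame: x ahead of the robot, y to its left, z up, the work surface at z = 0. Lengths are in m, angles in rad, forces in N, time in s.
With the tool pointing down it reaches from about 0.275 to 0.775 m from the base axis. Payload 14.6 kg.
Tool frame: the origin (TCP) lies at the very end of the fingers, on their centre line; the grasp point (between the pads) lies 19 mm behind it; z points along the fingers, y is the line along which they close (so a half turn about z gives the same grasp; the last joint's range is limited). The gripper opens to 85 mm and grips with 20 to 120 N. Pads are 22 mm wide; open, the fingers measure 114 mm over their backs; the gripper's body (76 mm by 85 mm) begins 54 mm behind the grasp point. The pads swing forward as they close: fully open they stand 13 mm farther back than shut.
Start: joints at [-1.499, 0.263, -0.048, 1.259, 0, 1.415], TCP at [0.118, -0.512, 0.231] pointing down, gripper open.
Joint ranges: [-2.65, 2.65], [-0.89, 1.7], [-1.18, 1.37], [-2.13, 2.11], [-1.35, 1.29], [-3.14, 3.14]. Speed limits (rad/s): [1.89, 1.89, 2.57, 2.79, 3.14, 3.14].

INTERFACE

Orientations are given as a rotation vector (axis times angle).
In Python, from cell import arm gives the robot as it stands. The module is installed in compiled form; this text tells all that it offers. Calls block until the motion is done:
- arm.goto(position, orientation): joint-space move of the TCP to a pose.
- arm.move_straight(position, vel=0.15, orientation=None, guard=None): straight line of the TCP; orientation=None keeps the orientation; vel is the mean speed in m/s. With guard (N) it stops when the force on the tool has changed by that much, and returns True; else False.
- arm.movej(angles): joint-space move.
- arm.move_gripper(opening, grasp_force=None): opening from 0.0 (shut) to 1.0 (fully open); grasp_force is the grip in N (None keeps the last); returns when the fingers have stopped.
- arm.hold(seconds).
- arm.ik(position, orientation): joint angles nearest the present ones, or None.
- arm.camera(name): name is "scene" or "side" or "wrist"; returns a dict with "frame" (480x640x3 uint8, red, green, blue), "camera_matrix" (3x3 intrinsics, pixels), "R" (3x3) and "t" (3): a world point X has camera coordinates R X + t. Camera axes: x right, y down, z forward; pixel columns grow to the right and rows downward; lengths in m; the calibration is good to about 2 mm. A picture is of the moment at which its call begins. There is no depth.
A pose or a line that the arm cannot do raises arm.Unreachable and nothing moves.
- arm.hand_in(): hands the job in, once; it reports no verdict.
Readings, each from a call of its own:
- arm.get_clock(): time.
- arm.get_q(): joint angles.
- arm.get_dq(): joint speeds.
- arm.get_tau(): joint torques, N m.
- arm.get_position(): TCP position.
- arm.get_eef_rot(): TCP orientation.
- arm.get_ft_force(): force on the tool from outside, world axes, zero at the start.
- arm.get_moment(): the same for the moment, N m.
- arm.get_grip_width(): opening from 0.0 (shut) to 1.0 (fully open).
Only numpy, scipy, OpenCV 4.12 (cv2) and the standard library are available. Lean on these libraries where they do the work, as an engineer would, in place of code of your own. Each camera call takes 0.05 s, during which the arm holds its last target. There are 200 camera calls.

TASK

The small clear degassing canister is clamped in the drill-press vice and has been under vacuum. Let the air in by pressing the red vent plunger in the middle of its lid fully down to its stop, and only then unscrew the tight lid counter-clockwise until its threads come free, without shifting, twisting or lifting the canister in the vice. Finish while still holding the lid in the gripper, level and straight over the open mouth with its lower edge about a finger's breadth (15 mm) above it, and leave the other things on the bench where they are.

Things in the scene. Friction and masses are not known exactly. Their poses are not given: they have to be found in the camera images.
- vice: blue drill-press vice bolted to the table, orange soft jaws, screw handle on its -x side. Origin on the table top between the jaws. Bed 35 mm and jaws 75 mm above the table, jaws 100 mm wide (y), feet 140 mm wide; it reaches from 166 mm in front of the origin (-x) to 64 mm behind it. The jaws brace the canister, pressing its flat x sides with about 40 N.
- canister: degassing canister, about 350 g, loose but for the jaws. Origin at the centre of its foot, on the vice's bed; z up. Clear square body 62 x 62 mm, 75 mm high, with a flat shoulder on top and a brass hose nipple on its +y side; then a neck 50 mm across, its metal rim 99 mm above the foot, with three coarse thread starts (3 mm rise in 60 degrees).
- canister_mouth (a point): centre of the canister's mouth, 104 mm above its foot (139 mm above the table), level with the top of the sprung rubber seal when the lid is off; z up. With the lid screwed tight the seal is squeezed by about 3 mm and pushes the lid up with about 12 N, falling to nothing as the lid rises 3 mm.
- lid_center (a point): centre of the black screw lid, half-way up; z up along its axis, x along its white index mark. About 100 g, round with 18 grip flats, 64 mm across, 21 mm high. Its lower edge is 10.5 mm below this point and, screwed on, 8 mm above the canister's shoulder. About 0.3 to 0.5 N m starts it turning.
- lid_edge (a point): centre of the lid's lower edge; about 20 mm below canister_mouth while screwed on. The lid's three lugs leave the threads after 49 to 60 degrees counter-clockwise seen from above (0.85 to 1.05 rad), rising 2 to 3 mm; beyond 90 degrees they meet the next threads. 75 degrees (1.3 rad) in one grasp is right. Then it lifts straight off; pulled sooner it only pulls the canister.
- vent_top (a point): centre of the top of the red vent plunger, a round head 20 mm across in the middle of the lid; unpressed it is 42 mm above the lid's lower edge and 15 mm above an aluminium boss (26 mm across, 6 mm high) on the lid's top face.
- vent (a joint): travel of the vent plunger: 0 up, 0.008 m fully down at its stop. The spring takes 1 N at first and 4 N at the stop, and pushes it up again when let go. While it is pressed the lid may sink by 1 mm.
- tape: roll of purple tape lying flat, 96 mm across, 38 mm high; a bystander to leave alone (origin at the centre of its underside)
- spool: black flat-lying spool of copper thermocouple wire, 68 mm across, 44 mm high; a bystander to leave alone (origin at the centre of its underside)
- meter: yellow multimeter propped up on its leg, 90 mm wide, about 175 mm high; a bystander to leave alone (origin at the centre of its underside)
- cup: empty white mixing cup, 80 mm across, 75 mm high; a bystander to leave alone (origin at the centre of its underside)
- roller: laminating roller with an orange handle, lying down, about 190 mm long; a bystander to leave alone (origin at the centre of its underside)
- junction: flat black thermocouple junction box, 110 x 45 x 28 mm; a bystander to leave alone (origin at the centre of its underside)
- wipe_bottle: white bottle with a red cap, 60 mm across, 150 mm high; a bystander to leave alone (origin at the centre of its underside)
Mind the look-alikes: they are no part of the job. Leave any green or pink look-alike of the canister alone.

How it is judged:
By the outcome, as a careful person would: the job done as asked, in the order asked, and still so for the second after the job is handed in, while the arm keeps its last pose, push and grip.
It also fails if it takes over 48 s, if anything falls off the work surface, if the arm or the gripper's body presses on something with over 40 N, if the wrist force passes 120 N, or if a joint passes its speed limit or range.

## Working session

There is one attempt and no reset: what is moved stays moved. The work goes in short steps, each a Python script; the robot and the scene stay as the last script left them, time stands still between calls to the robot, and variables do not carry over. Pictures are saved under pics/ and viewed, on a budget of 10 in all, crops included, one or two more only if the job needs it, and the job is handed in when it is done.

```bash
mkdir -p pics; python3 - <<'E'
from cell import arm
import cv2,numpy as np,pickle
d={}
for n in("scene","side"):
    c=arm.camera(n); d[n]=c; cv2.imwrite(f"pics/{n}0.png",c["frame"][:,:,::-1])
    print(n,c["camera_matrix"].tolist(),(-c["R"].T@c["t"]).round(3),c["R"][2].round(2))
pickle.dump(d,open("cams.pkl","wb")); print(arm.get_clock(),arm.get_eef_rot())
E
```

```text
scene [[535.1057426442912, 0.0, 325.1392232125294], [0.0, 535.1057426442912, 234.0327600305273], [0.0, 0.0, 1.0]] [ 1.596 -0.567  0.992] [-0.72  0.37 -0.58]
side [[478.09835499631487, 0.0, 319.4807816807344], [0.0, 478.09835499631487, 237.2329236348314], [0.0, 0.0, 1.0]] [0.168 0.68  1.055] [ 0.28 -0.57 -0.77]
0.1 [-3.12048612e+00 -3.55308609e-01 -6.21841623e-05]
```

View pics/scene0.png

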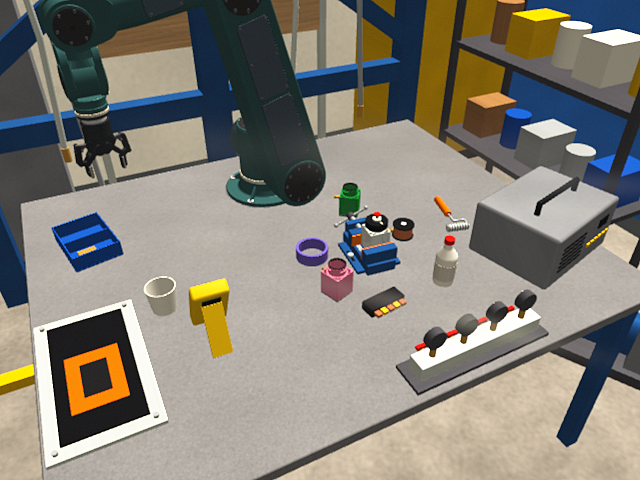

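View pics/side0.png

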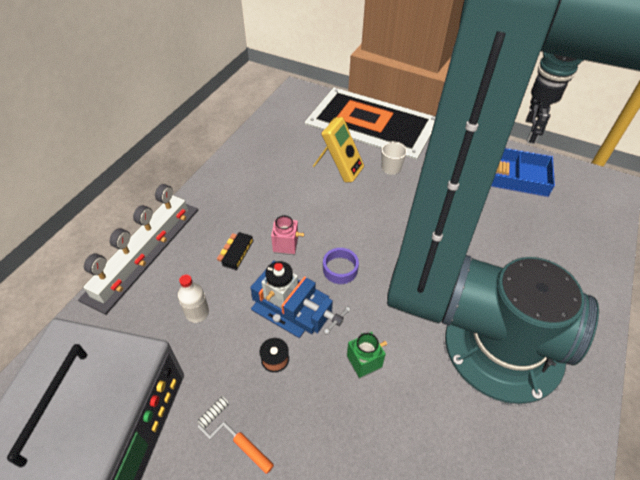

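Scene view: the clear canister with black lid and red vent is in the blue vice, at scene (376,222) and side (279,272). It could be confused with the green canister (349,198)/(367,352), the pink canister (337,278)/(285,233) or the black spool (402,228)/(274,353). I choose the one in the vice and check it in a close crop.

```bash
python3 - <<'E'
import cv2,pickle,numpy as np
d=pickle.load(open("cams.pkl","rb"))
a=d["scene"]["frame"][195:285,325:415,::-1]; b=d["side"]["frame"][250:340,245:335,::-1]
f=lambda x:cv2.resize(x,(400,400),interpolation=cv2.INTER_CUBIC)
cv2.imwrite("pics/crop1.png",np.hstack([f(a),f(b)]))
E
```

```text
(no output)
```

View pics/crop1.png

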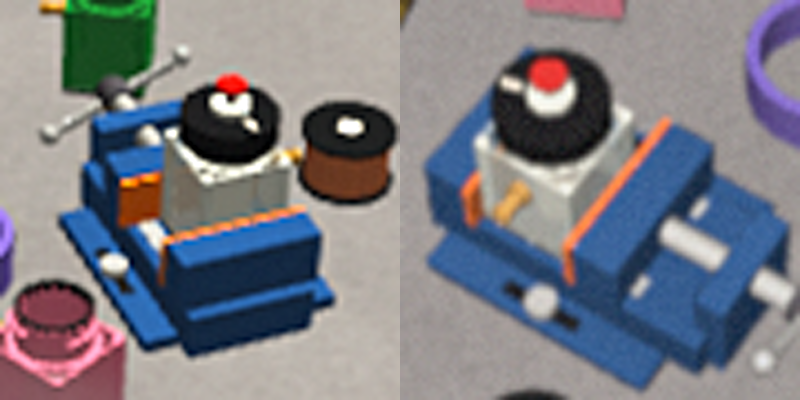

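The choice is confirmed: clear body, black lid with white mark, red vent, and a brass nipple on the side. The red head is at scene ≈(377.2,214.1), side ≈(278.3,266.2). I'll triangulate it and the vice direction, then take a wrist view from above.

```bash
cat > h.py <<'E'
import numpy as np,cv2,pickle
def P(c): return c["camera_matrix"]@np.c_[c["R"],c["t"]]
def tri(c1,p1,c2,p2):
    X=cv2.triangulatePoints(P(c1),P(c2),np.array(p1,float),np.array(p2,float))[:,0]; return X[:3]/X[3]
def plane(c,p,z):
    o=-c["R"].T@c["t"]; d=c["R"].T@np.linalg.solve(c["camera_matrix"],[p[0],p[1],1.]); return o+d*(z-o[2])/d[2]
def proj(c,X): u=P(c)@np.r_[X,1]; return u[:2]/u[2]
E
python3 - <<'E'
from h import *
from cell import arm
d=pickle.load(open("cams.pkl","rb")); s,q=d["scene"],d["side"]
def red(c,b):
    f=c["frame"].astype(int); m=((f[...,0]>120)&(f[...,1]<90)&(f[...,2]<90)).astype(np.uint8)
    y0,y1,x0,x1=b; ys,xs=np.nonzero(m[y0:y1,x0:x1]); return xs.mean()+x0,ys.mean()+y0,len(xs)
a=red(s,(208,222,365,390)); b=red(q,(258,276,265,292)); print(a,b)
X=tri(s,a[:2],q,b[:2]); print("red",X, plane(s,a,.157),plane(q,b,.157))
k=90/400
# orange jaw top edges: z=.075 
S=lambda x,y:(325+x*k,195+y*k); Q=lambda x,y:(245+(x-400)*k,250+y*k)
print("back jaw edge scene",plane(s,S(160,243),.075),plane(s,S(305,210),.075))
print("front jaw edge side",plane(q,Q(567,243),.075),plane(q,Q(668,122),.075))
print("handle",plane(s,S(115,92),.06),plane(q,Q(790,300),.06))
for n,p in dict(spool=(402,238),green=(349,213),pink=(337,296),tape=(312,258),bottle=(444,282),roller=(450,215)).items(): print(n,plane(s,p,0).round(3))
for yaw in np.linspace(-np.pi,np.pi,9)[:-1]:
    from scipy.spatial.transform import Rotation as R
    r=(R.from_euler('z',yaw)*R.from_euler('x',np.pi)).as_rotvec()
    j=arm.ik([X[0],X[1],.32],r); print(round(yaw,2),None if j is None else np.round(j,2))
w=arm.camera("wrist"); print(w["camera_matrix"].round(1).tolist(),(-w["R"].T@w["t"]).round(3),w["R"].round(2).tolist())
E
```

```text
(np.float64(376.77272727272725), np.float64(213.5909090909091), 22) (np.float64(277.92), np.float64(265.98), 50)
red [0.5382847  0.13442446 0.15879581] [0.53586169 0.1358414  0.157     ] [0.53914125 0.13350551 0.157     ]
back jaw edge scene [0.57015157 0.06868407 0.075     ] [0.58162157 0.17035129 0.075     ]
front jaw edge side [0.50691074 0.17767675 0.075     ] [0.49490742 0.08367812 0.075     ]
handle [0.38670398 0.13847032 0.06      ] [0.3886155  0.14742187 0.06      ]
spool [ 0.491  0.266 -0.   ]
green [0.292 0.186 0.   ]
pink [ 0.638 -0.043  0.   ]
tape [ 0.456 -0.031  0.   ]
bottle [0.722 0.255 0.   ]
roller [0.454 0.483 0.   ]
-3.14 [0.1  0.31 0.26 1.52 0.   0.1 ]
-2.36 [ 0.1   0.31  0.26  1.52  0.   -0.69]
-1.57 [ 0.1   0.31  0.26  1.52  0.   -1.47]
-0.79 [ 0.1   0.31  0.26  1.52  0.   -2.26]
0.0 [ 0.1   0.31  0.26  1.52  0.   -3.04]
0.79 [0.1  0.31 0.26 1.52 0.   2.45]
1.57 [0.1  0.31 0.26 1.52 0.   1.67]
2.36 [0.1  0.31 0.26 1.52 0.   0.88]
[[335.3, 0.0, 319.7], [0.0, 335.3, 242.2], [0.0, 0.0, 1.0]] [ 0.192 -0.495  0.373] [[0.23, -0.97, 0.0], [-0.93, -0.22, 0.3], [-0.29, -0.07, -0.95]]
```

```bash
cat >> h.py <<'E'
from scipy.spatial.transform import Rotation as R
def rv(yaw): return (R.from_euler('z',yaw)*R.from_euler('x',np.pi)).as_rotvec()
E
python3 - <<'E'
from h import *
from cell import arm
W=[]
arm.move_gripper(0.0)
for i,y in enumerate((2.37,2.37+np.pi)):
    arm.goto([.538,.134,.30],rv(y)); 
    w=arm.camera("wrist"); W.append(w); cv2.imwrite(f"pics/w{i}.png",w["frame"][:,:,::-1])
    f=w["frame"].astype(int); m=((f[...,0]>120)&(f[...,1]<80)&(f[...,2]<80)).astype(np.uint8)
    n,l,st,ce=cv2.connectedComponentsWithStats(m); k=1+st[1:,4].argmax(); print(ce[k],st[k],plane(w,ce[k],.159),arm.get_position(),arm.get_clock())
pickle.dump(W,open("w.pkl","wb"))
cv2.imwrite("pics/w01.png",np.hstack([cv2.resize(w["frame"][90:390,120:520,::-1],(400,300)) for w in W]))
E
```

```text
[542.9683908  266.52586207] [529 251  30  31 696] [0.70412233 0.25255034 0.159     ] [0.53813291 0.13335833 0.29992315] 3.6917
[ 77.52763819 178.6419598 ] [ 61 163  36  32 796] [0.7098376  0.24779332 0.159     ] [0.53801736 0.13399267 0.30000112] 6.3917
```

View pics/w01.png

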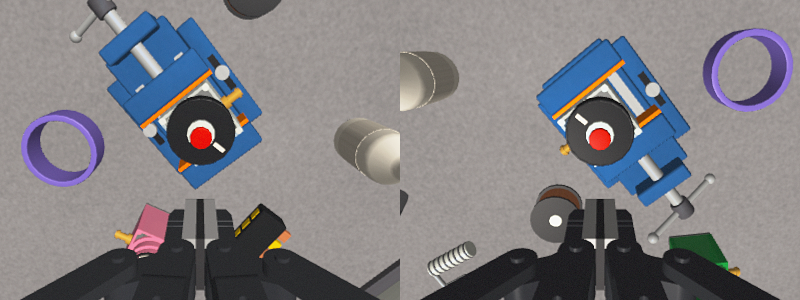

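Wrist views (crops offset 120,90): lid and red head are at about full-frame (320,228) in both; the largest red blob was the bottle cap. The white mark is at about (338,236) in view 1 and (302,210) in view 2. The brass nipple is on +y.

```bash
python3 - <<'E'
from h import *
W=pickle.load(open("w.pkl","rb"))
C=[]
for w in W:
    f=w["frame"].astype(int); m=((f[...,0]>100)&(f[...,1]<90)&(f[...,2]<90)).astype(np.uint8); m[:,:280]=0;m[:,360:]=0
    n,l,st,ce=cv2.connectedComponentsWithStats(m); k=1+st[1:,4].argmax(); r=plane(w,ce[k],.158)
    C.append(r)
    # lid top disc outline: dark pixels near
    g=((f.max(2)<75)).astype(np.uint8); g[:,:270]=0;g[:,370:]=0;g[:180]=0;g[280:]=0
    n,l,st2,ce2=cv2.connectedComponentsWithStats(g); j=1+st2[1:,4].argmax()
    ys,xs=np.nonzero(l==j); h=cv2.convexHull(np.c_[xs,ys].astype(np.int32)); e=cv2.fitEllipse(h)
    print("red",ce[k],st[k],r.round(4),"lid",np.round(e[0],1),np.round(e[1],1),plane(w,e[0],.137).round(4), w["t"].round(3))
c=np.mean(C,0); print("mean",c)
for w,b,mk,j1,j2 in ((W[0],0,(338.,236.),(302,187),(0,0)),):
    d=plane(w,mk,.140)-c; print("mark",d,np.degrees(np.arctan2(d[1],d[0])))
d=plane(W[1],(303.,210.),.14)-c; print("mark2",np.degrees(np.arctan2(d[1],d[0])))
f=lambda w:cv2.resize(w["frame"][180:280,270:370,::-1],(400,400),interpolation=cv2.INTER_CUBIC)
cv2.imwrite("pics/w01z.png",np.hstack([f(w) for w in W]))
E
```

```text
red [320.55497382 227.78010471] [310 217  22  22 382] [0.5379 0.1334 0.158 ] lid [320.4 220. ] [68.  68.9] [0.5364 0.1347 0.137 ] [-0.47  -0.339  0.358]
red [319.56020942 228.9947644 ] [309 218  22  23 382] [0.5375 0.1334 0.158 ] lid [319.5 220.8] [67.8 68.8] [0.5392 0.1318 0.137 ] [0.47  0.221 0.532]
mean [0.53770034 0.13338116 0.158     ]
mark [ 0.02079992  0.0028607  -0.018     ] 7.831011000592279
mark2 4.856719119703929
```

View pics/w01z.png

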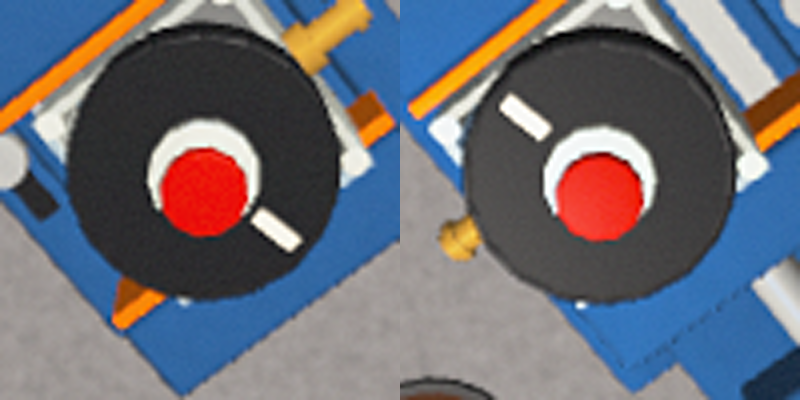

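```bash
python3 - <<'E'
from h import *
from cell import arm
x,y=.5377,.1333
arm.goto([x,y,.18],rv(2.37)); arm.hold(.2); f0=arm.get_ft_force(); print(f0,arm.get_clock())
print(arm.move_straight([x,y,.163],vel=.04,guard=5),arm.get_position())
z=.163
while z>.147:
    z-=.001; arm.move_straight([x,y,z],vel=.015)
    f=arm.get_ft_force()-f0; print(round(z,4),arm.get_position()[2].round(4),f.round(1))
    if f[2]>11: break
arm.hold(.3); print(arm.get_position(),arm.get_ft_force()-f0,arm.get_clock())
w=arm.camera("side"); cv2.imwrite("pics/press.png",cv2.resize(w["frame"][225:315,230:350,::-1],(800,600),interpolation=cv2.INTER_CUBIC))
E
```

```text
[-0.71318697 -0.72881784  0.47378194] 9.2417
False [0.53764087 0.13330298 0.16292244]
0.162 0.1621 [ 0.5  0.7 -0.6]
0.161 0.161 [ 0.9  1.3 -0.8]
0.16 0.16 [1.1 0.6 0. ]
0.159 0.159 [1.1 1.3 1.3]
0.158 0.158 [1.6 1.2 1.1]
0.157 0.157 [2.3 1.3 1.4]
0.156 0.156 [1.4 0.3 2.4]
0.155 0.155 [1.7 1.  2. ]
0.154 0.154 [ 2.2 -0.1  2.8]
0.153 0.153 [2.6 1.4 3.2]
0.152 0.1522 [1.7 0.8 6.5]
0.151 0.1516 [-0.  -0.1 11.3]
[0.53781189 0.13331916 0.15158182] [-0.19146732  0.80238    11.36949147] 13.1167
```

View pics/press.png

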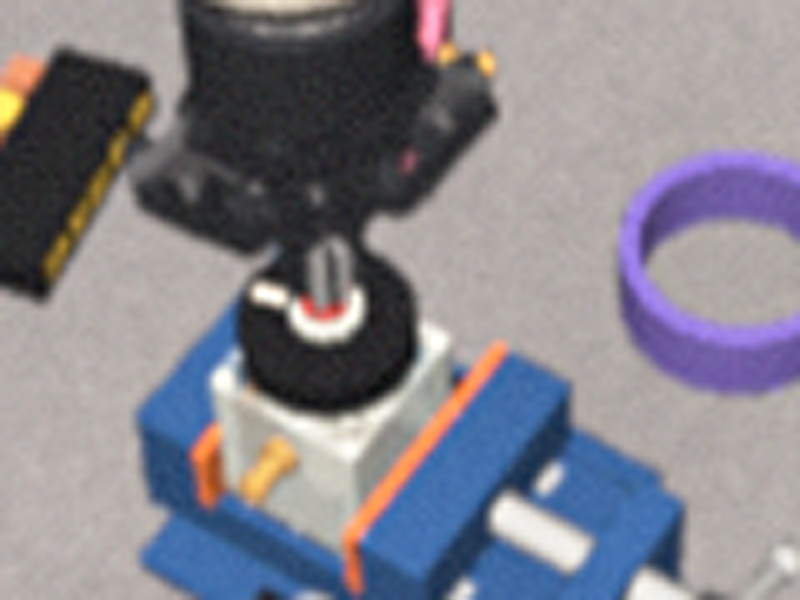

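The red head is pressed down into the boss under the shut fingertips. Force rose from 1 to 3–4 N over about 8 mm, then climbed steeply to 11 N, so the stop was reached. Next: retreat, open, straddle the lid and grip gently to check centring.

```bash
python3 - <<'E'
from h import *
from cell import arm
x,y=.5377,.1333
arm.move_straight([x,y,.19],vel=.1); arm.move_gripper(1.0,20)
print(arm.move_straight([x,y,.108],vel=.08,guard=8),arm.get_position())
arm.hold(.2); f0=arm.get_ft_force(); m0=arm.get_moment()
arm.move_gripper(0.0,20); arm.hold(.2)
print(arm.get_grip_width(),arm.get_position(),(arm.get_ft_force()-f0).round(2),(arm.get_moment()-m0).round(3),arm.get_clock())
w=arm.camera("side"); cv2.imwrite("pics/grip.png",cv2.resize(w["frame"][225:315,230:350,::-1],(800,600),interpolation=cv2.INTER_CUBIC))
E
```

```text
False [0.53799671 0.1333429  0.10845235]
0.7455870671272702 [0.53806673 0.13355187 0.10849832] [-0.26  1.34  5.62] [ 0.38  -0.125 -0.011] 16.3917
```

View pics/grip.png

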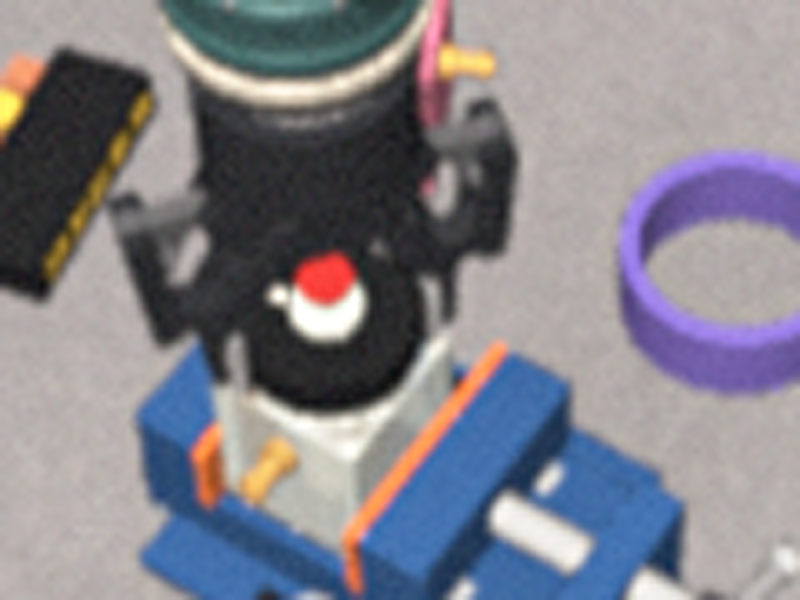

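The lid is held between both pads, with the fingertips just above the shoulder, width 63.4 mm and lateral forces ~1 N, so it is well centred. Now grip firmly and unscrew in small helical steps.

```bash
python3 - <<'E'
from h import *
from cell import arm
x,y=.5379,.1334; z0=.1085
arm.move_gripper(0.0,70); arm.hold(.2)
print(arm.get_grip_width(),arm.get_ft_force().round(1),arm.get_moment().round(2))
lift=0
for a in np.arange(5,76,5):
    lift=min(3.0,a*3/60)/1000
    arm.goto([x,y,z0+lift],rv(2.37+np.radians(a)))
    f=arm.get_ft_force(); print(a,arm.get_position().round(4),f.round(1),arm.get_moment().round(2),round(arm.get_clock(),2))
    if np.linalg.norm(f)>35: print("STOP"); break
arm.hold(.2); print(arm.get_grip_width(),arm.get_ft_force(),arm.get_q().round(2))
for n,b in(("side",(225,315,230,350)),):
    w=arm.camera(n); cv2.imwrite("pics/turn.png",cv2.resize(w["frame"][225:315,230:350,::-1],(800,600),interpolation=cv2.INTER_CUBIC))
E
```

```text
0.7378246668134482 [-1.3  2.1  7.2] [0.36 0.12 0.07]
5 [0.5382 0.1336 0.1091] [0.3 1.2 4.9] [ 0.44 -0.1   0.27] 17.11
10 [0.5383 0.1335 0.1093] [0.4 0.7 5.9] [ 0.37 -0.16  0.16] 17.36
15 [0.5384 0.1334 0.1095] [ 1.  -1.1  5.9] [ 0.34 -0.38  0.2 ] 17.61
20 [0.5383 0.1334 0.1097] [2.4 0.3 5.4] [ 0.29 -0.4   0.08] 17.86
25 [0.5383 0.1335 0.1099] [2.7 2.1 5.9] [ 0.49 -0.46  0.07] 18.11
30 [0.5382 0.1336 0.1102] [2.5 2.4 6.3] [ 0.6  -0.54  0.09] 18.36
35 [0.5382 0.1336 0.1104] [3.2 1.9 5.2] [ 0.61 -0.73  0.08] 18.61
40 [0.5382 0.1336 0.1106] [4.5 2.7 5.2] [ 0.78 -0.82  0.06] 18.86
45 [0.5381 0.1337 0.1108] [3.4 2.6 3.9] [ 0.83 -0.79  0.03] 19.11
50 [0.5381 0.1337 0.111 ] [3.7 3.6 4. ] [ 0.89 -0.85  0.05] 19.36
55 [0.5382 0.1337 0.1113] [4.6 4.3 3.7] [ 0.9  -0.83  0.09] 19.61
60 [0.5382 0.1338 0.1115] [5.4 5.  2.6] [ 1.02 -0.9   0.09] 19.86
65 [0.5381 0.1338 0.1114] [4.1 3.5 3.1] [ 1.05 -0.88  0.05] 20.11
70 [0.5381 0.1338 0.1114] [5.2 5.5 3.2] [ 1.01 -0.82  0.08] 20.36
75 [0.5381 0.1338 0.1114] [5.4 4.9 2.7] [ 1.09 -0.87  0.  ] 20.61
0.732685472459353 [5.22606885 4.49767798 3.56307554] [ 0.1   0.38 -0.22  0.98  0.   -0.43]
```

View pics/turn.png

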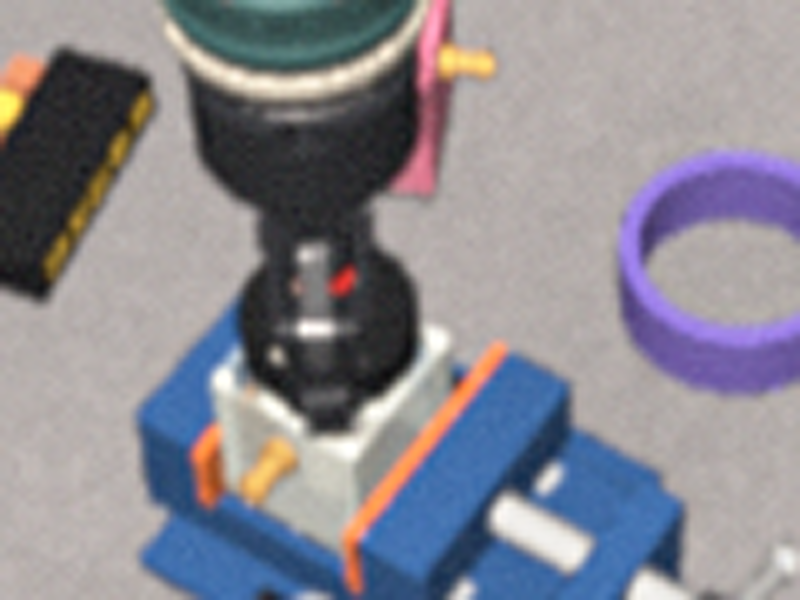

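The white mark has moved about 75° with the gripper. The moment peaked at 0.27 N m and fell to about 0, so the lid turned with no slip and the canister looks unmoved. Now a guarded lift.

```bash
python3 - <<'E'
from h import *
from cell import arm
x,y=.5379,.1334; o=rv(2.37+np.radians(75))
for z in(.1135,.116,.120,.126,.132,.138,.1435):
    g=arm.move_straight([x,y,z],vel=.03,orientation=o,guard=12)
    print(z,g,arm.get_position().round(4),arm.get_ft_force().round(1))
    if g: break
arm.hold(.3); print(arm.get_grip_width(),arm.get_ft_force().round(1),arm.get_clock())
im=[]
for n,b in(("side",(225,315,230,350)),("scene",(170,260,320,440))):
    w=arm.camera(n); pickle.dump(w,open(n+"1.pkl","wb")); im.append(cv2.resize(w["frame"][b[0]:b[1],b[2]:b[3],::-1],(400,300),interpolation=cv2.INTER_CUBIC))
cv2.imwrite("pics/lift.png",np.hstack(im))
E
```

```text
0.1135 False [0.538  0.1339 0.1131] [ 6.7  5.8 -1.6]
0.116 False [0.538  0.1339 0.1156] [ 5.7  5.5 -2.2]
0.12 False [0.5375 0.1337 0.1196] [2.6 5.5 0.9]
0.126 False [0.5374 0.1334 0.1257] [-0.7  2.3 -1.4]
0.132 False [0.538  0.1333 0.1322] [-0.2  0.3 -1.7]
0.138 False [0.538  0.1334 0.1382] [ 0.4  0.1 -1.3]
0.1435 False [0.538  0.1334 0.1437] [-0.1  0.3 -0.6]
0.7315976240928825 [-0.5  0.3 -1.5] 23.325
```

View pics/lift.png

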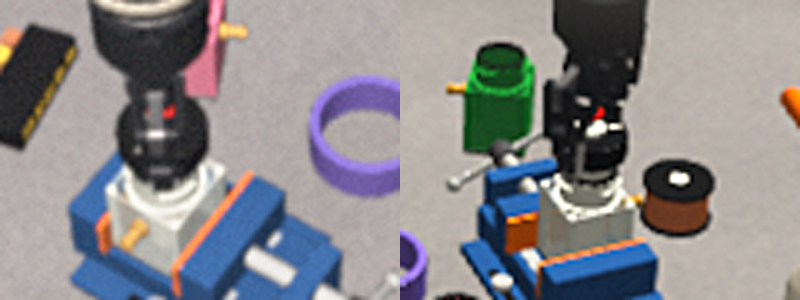

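The lid is free and held above the neck, with lateral forces ~0 and its weight of ~1 N on the tool; the canister looks in place. I'll check height, tilt and centring by overlaying the predicted outlines, with a before/after comparison of the canister.

```bash
python3 - <<'E'
from h import *
d=pickle.load(open("cams.pkl","rb")); im=[]
for n,b in(("side",(240,310,255,325)),("scene",(185,255,340,410))):
    w=pickle.load(open(n+"1.pkl","rb")); k=400/70
    v=cv2.resize(w["frame"][b[0]:b[1],b[2]:b[3],::-1],(400,400),interpolation=cv2.INTER_CUBIC)
    v=cv2.convertScaleAbs(v,alpha=1.6,beta=20)
    for z,r,c in((.154,.032,(0,255,0)),(.175,.032,(255,255,0)),(.196,.01,(0,255,255)),(.134,.025,(255,0,255)),(.139,.0003,(255,0,255))):
        p=np.array([(proj(w,[.5379+r*np.cos(t),.1334+r*np.sin(t),z])-[b[2],b[0]]+.5)*k for t in np.linspace(0,6.28,60)])
        cv2.polylines(v,[p.round().astype(np.int32)],True,c,1)
    im.append(v)
    # canister body shift, lower part only
    bb=(288,312,262,300) if n=="side" else (228,246,360,400)
    A,B=[cv2.cvtColor(x["frame"],cv2.COLOR_RGB2GRAY)[bb[0]:bb[1],bb[2]:bb[3]].astype(np.float32) for x in(d[n],w)]
    print(n,cv2.phaseCorrelate(A,B,cv2.createHanningWindow(A.shape[::-1],cv2.CV_32F)),abs(A-B).mean())
cv2.imwrite("pics/ov.png",np.hstack(im))
E
```

```text
side ((-0.020012512488698064, 0.032436858099579524), 0.9353670279184977) 15.060307
scene ((-0.08075667609005066, -0.0795759331353878), 0.9661290903886159) 2.3897703
```

View pics/ov.png

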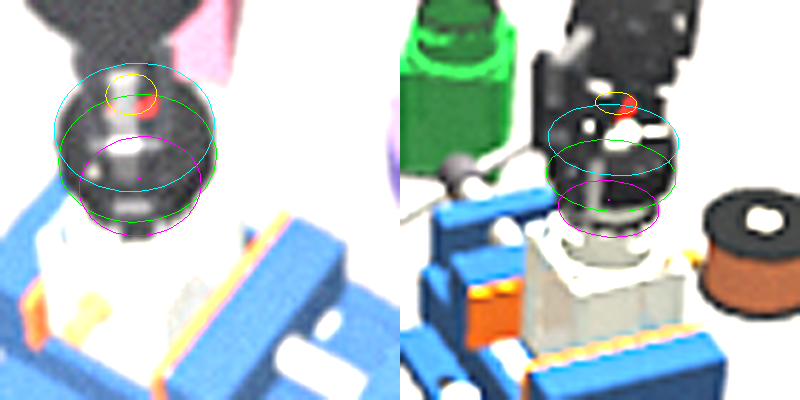

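Outlines agree within ~1 px, fingers partly hiding the red head. Canister shift before/after is <0.1 px. I'll use one wrist picture with the predicted outlines to check tilt and height more sharply.

```bash
python3 - <<'E'
from h import *
from cell import arm
w=arm.camera("wrist"); p=arm.get_position(); print(p, arm.get_eef_rot(),arm.get_clock())
v=cv2.convertScaleAbs(w["frame"][:,:,::-1],alpha=1.5,beta=20).copy()
def ell(z,r,c,cx=p[0],cy=p[1]):
    q=np.array([proj(w,[cx+r*np.cos(t),cy+r*np.sin(t),z]) for t in np.linspace(0,6.28,80)])
    cv2.polylines(v,[(q*16).round().astype(np.int32)],True,c,1,cv2.LINE_AA,4); return q
ell(.154,.032,(0,255,0)); ell(.175,.032,(255,255,0)); q=ell(.196,.01,(0,255,255)); ell(.134,.025,(255,0,255))
f=w["frame"].astype(int); m=((f[...,0]>100)&(f[...,1]<90)&(f[...,2]<90)).astype(np.uint8)
n,l,st,ce=cv2.connectedComponentsWithStats(m); c0=q.mean(0)
for i in range(1,n):
    if st[i,4]>100: print("red",ce[i],st[i]); 
print("pred red",c0,np.ptp(q,axis=0))
x,y=c0.round().astype(int); y0=max(0,min(y-100,240)); x0=max(0,min(x-160,320))
cv2.imwrite("pics/wl.png",cv2.resize(v[y0:y0+240,x0:x0+320],(800,600),interpolation=cv2.INTER_CUBIC)); print(x0,y0)
E
```

```text
[0.5378805  0.13339832 0.14345751] [ 8.34034943e-01 -3.02879242e+00 -1.82750056e-05] 23.475
red [ 87.92405063 184.32521908] [  61  171   72   27 1027]
red [ 22.00503778 179.49370277] [  0 173  44  14 397]
red [ 15.49700599 202.10179641] [  0 199  39   9 167]
red [479.02372263 241.0830292 ] [ 459  220   59   59 1096]
red [244.42942943 246.10960961] [223 230  42  35 666]
red [ 18.95185185 270.32962963] [  0 255  33  26 270]
red [ 67.66923077 273.1       ] [ 53 263  23  17 130]
red [320.41565153 374.13990402] [ 291  345   60   58 2709]
pred red [320.92202801 385.75418811] [61.81453936 51.18024591]
161 240
```

View pics/wl.png

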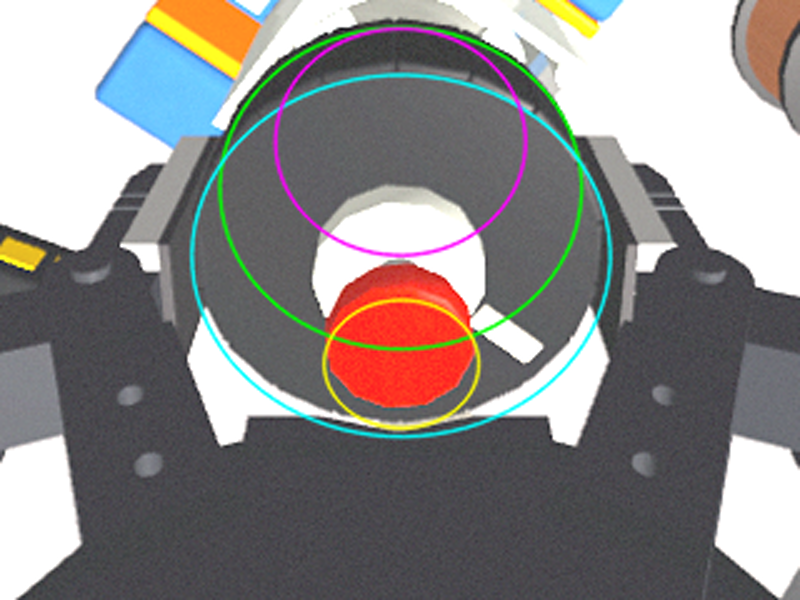

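The lid sits level-looking in the pads with the mark at lower right. But the red head appears ~5 px (real) above its predicted place and ~5 % smaller, so the lid may be lower or slightly tilted. I'll measure it with a pose fit.

```bash
python3 - <<'E'
from h import *
from cell import arm
w=arm.camera("wrist"); pickle.dump(w,open("wl.pkl","wb")); f=w["frame"].astype(int)
print("centre",-w["R"].T@w["t"])
g=f.sum(2)//3
for c in (313,327): print(c,[(r,int(g[r-2:r+1,c-2:c+3].mean())) for r in list(range(240,275))],"\n near",[(r,int(g[r,c-2:c+3].mean())) for r in range(400,416)])
print("red col R",[(r,int(f[r,317:324,0].mean())) for r in range(342,368)])
m=((f[...,0]>100)&(f[...,1]<90)&(f[...,2]<90))
for r in range(344,404,4):
    xs=np.nonzero(m[r,280:360])[0]+280; print(r,(xs.min(),xs.max()) if len(xs) else None,end=' ')
E
```

```text
centre [0.47229684 0.09382675 0.2858336 ]
313 [(240, 116), (241, 109), (242, 111), (243, 111), (244, 111), (245, 112), (246, 114), (247, 108), (248, 82), (249, 52), (250, 30), (251, 27), (252, 27), (253, 28), (254, 28), (255, 28), (256, 27), (257, 27), (258, 28), (259, 28), (260, 27), (261, 27), (262, 28), (263, 28), (264, 29), (265, 32), (266, 39), (267, 49), (268, 55), (269, 57), (270, 55), (271, 53), (272, 53), (273, 53), (274, 53)] 
 near [(400, 91), (401, 94), (402, 69), (403, 48), (404, 49), (405, 52), (406, 49), (407, 63), (408, 108), (409, 139), (410, 120), (411, 74), (412, 32), (413, 34), (414, 36), (415, 36)]
327 [(240, 111), (241, 113), (242, 114), (243, 112), (244, 111), (245, 111), (246, 112), (247, 110), (248, 89), (249, 60), (250, 33), (251, 28), (252, 28), (253, 28), (254, 28), (255, 28), (256, 28), (257, 27), (258, 28), (259, 28), (260, 28), (261, 29), (262, 28), (263, 28), (264, 28), (265, 32), (266, 42), (267, 52), (268, 58), (269, 58), (270, 57), (271, 55), (272, 56), (273, 55), (274, 55)] 
 near [(400, 91), (401, 99), (402, 58), (403, 49), (404, 50), (405, 51), (
[... 231 characters left out ...]
51, 125), (352, 129), (353, 140), (354, 175), (355, 235), (356, 246), (357, 245), (358, 245), (359, 245), (360, 245), (361, 245), (362, 245), (363, 245), (364, 245), (365, 245), (366, 245), (367, 245)]
344 None 348 (np.int64(308), np.int64(332)) 352 (np.int64(302), np.int64(339)) 356 (np.int64(298), np.int64(342)) 360 (np.int64(296), np.int64(346)) 364 (np.int64(294), np.int64(348)) 368 (np.int64(292), np.int64(348)) 372 (np.int64(291), np.int64(349)) 376 (np.int64(291), np.int64(350)) 380 (np.int64(292), np.int64(350)) 384 (np.int64(293), np.int64(349)) 388 (np.int64(293), np.int64(346)) 392 (np.int64(297), np.int64(344)) 396 (np.int64(301), np.int64(340)) 400 (np.int64(309), np.int64(333))
```

```bash
python3 - <<'E'
from h import *
from scipy.optimize import least_squares
w=pickle.load(open("wl.pkl","rb")); p=np.array([.53788,.1334]); C=-w["R"].T@w["t"]
u=p-C[:2]; u/=np.linalg.norm(u)  # away from the camera
obs=[247.5,265.2,407.7,354.2,402.2]
pts=[(.032,0),(.032,.021),(-.032,.021),(.01,.042),(-.01,.042)]
def rows(q):
    s,z,t=q; o=[]
    for a,h in pts:
        h0=h-.0105; A=a*np.cos(t)+h0*np.sin(t); H=-a*np.sin(t)+h0*np.cos(t)
        o.append(proj(w,np.r_[p+u*(s+A),z+.0105+H])[1])
    return np.array(o)
print("nominal",rows([0,.154,0]).round(1))
r=least_squares(lambda q:(rows(q)-obs),[0,.154,0],x_scale=[1e-3,1e-3,1e-2]); print("s,z,tilt deg",r.x[:2]*1e3,np.degrees(r.x[2]),r.fun.round(1))
for k in("s","z"):
    pass
r=least_squares(lambda q:(rows([q[0],q[1],0])-obs),[0,.154],x_scale=[1e-3,1e-3]); print("no tilt",r.x*1e3,r.fun.round(1))
r=least_squares(lambda q:(rows([0,q[0],q[1]])-obs),[.154,0],x_scale=[1e-3,1e-2]); print("no s",r.x[0]*1e3,np.degrees(r.x[1]),r.fun.round(1))
E
```

```text
nominal [379.1 414.1 269.5 410.7 359.5]
s,z,tilt deg [-22.09409574 172.82239411] 98.90283079865388 [-10.   15.5   2.8  -0.7  -7. ]
no tilt [ 2.57615809e+08 -3.99799672e+08] [ 87.9  70.2 -72.3 -18.8 -66.8]
no s 148.87352808135728 112.6988213460659 [  9.3  21.3   5.7  -7.7 -17.8]
```

```bash
python3 - <<'E'
from h import *
from scipy.optimize import least_squares
w=pickle.load(open("wl.pkl","rb")); p=np.array([.53788,.1334]); C=-w["R"].T@w["t"]
u=-(p-C[:2]); u/=np.linalg.norm(u); print("u (image up)",u)
obs=np.array([247.5,265.2,407.7,354.2,402.2])
pts=[(.032,0),(.032,.021),(-.032,.021),(.01,.042),(-.01,.042)]
def rows(q):
    s,z,t=q; o=[]
    for a,h in pts:
        h0=h-.0105; A=a*np.cos(t)+h0*np.sin(t); H=-a*np.sin(t)+h0*np.cos(t)
        o.append(proj(w,np.r_[p+u*(s+A),z+.0105+H])[1])
    return np.array(o)
print("nominal",rows([0,.154,0]).round(1),obs)
for name,f,x0,sc in(("all",lambda q:q,[0,.154,0],[1e-3,1e-3,1e-2]),("no tilt",lambda q:[q[0],q[1],0],[0,.154],[1e-3,1e-3]),("no s",lambda q:[0,q[0],q[1]],[.154,0],[1e-3,1e-2])):
    for sel in(slice(0,5),slice(0,3) if name!="all" else slice(0,5)):
        r=least_squares(lambda q:(rows(f(q))-obs)[sel],x0,x_scale=sc); q=f(r.x); print(name,np.round([q[0]*1e3,q[1]*1e3,np.degrees(q[2])],2),r.fun.round(1))
E
```

```text
u (image up) [-0.85620382 -0.51663818]
nominal [250.5 269.5 414.1 359.5 410.7] [247.5 265.2 407.7 354.2 402.2]
all [  0.39 150.91  -0.44] [-0.2  0.6 -0.4 -1.   0.9]
all [  0.39 150.91  -0.44] [-0.2  0.6 -0.4 -1.   0.9]
no tilt [  0.24 150.88   0.  ] [ 0.1  0.5  0.1 -1.4  0.8]
no tilt [  0.38 150.95   0.  ] [-0.2  0.1 -0. ]
no s [  0.   150.44  -0.3 ] [ 0.3  0.9 -0.4 -1.1  0.7]
no s [  0.   150.32   0.54] [ 0.2 -0.  -0.1]
```

The fit shows the lid level (<0.5°) and centred within 0.4 mm, with its lower edge at ≈0.151 by camera and 0.152–0.154 by kinematics, i.e. 12–15 mm over the mouth. I'll raise it 1.5 mm as a compromise, check it is steady, and hand in.

```bash
python3 - <<'E'
from h import *
from cell import arm
arm.move_straight([.5378,.1334,.1451],vel=.02,guard=12); arm.hold(.5)
print(arm.get_position(),arm.get_grip_width(),arm.get_ft_force().round(1),arm.get_clock())
arm.hand_in()
E
```

```text
[0.53781271 0.13338778 0.14506342] 0.7312623867797237 [ 0.   0.1 -0.8] 24.275
the job is handed in; nothing more can be done
```

I vented the canister, unscrewed the lid and handed the job in at 24.3 s. The gripper is still holding the lid over the open mouth.

- **Venting:** I pressed the red plunger with the shut fingers. The force rose from about 1 to 3–4 N over about 8 mm, then climbed steeply to 11 N, so it reached its stop before I touched the lid.
- **Unscrewing:** I gripped the lid at 70 N and turned it 75° counter-clockwise while rising 3 mm. The torque peaked at about 0.27 N m and fell to nearly zero. A sideways force of about 7 N built up near the end of the turn and faded as the lid came off.
- **Lift:** the lid came off freely, with only its own weight (about 1 N) on the tool.
- **Canister:** it shows less than 0.1 px of shift in the scene and side views. The side-view check is weaker, because brightness there had changed.
- **Final hold:** the wrist-camera fit shows the lid level to under 0.5° about the finger-closing line, the only tilt it measured. It is centred within 0.4 mm along the camera's line of sight.
- **Height, where the checks disagreed:** the wrist camera put the lower edge about 12 mm above the mouth, while the arm's own position gave 13–15 mm. I raised it another 1.5 mm, so it should be 13.5–16.5 mm above. I did not measure it again after that.
- **Other objects:** the arm felt no unexpected contact, and nothing looked moved in the pictures I viewed. I did not compare the other objects before and after one by one.

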